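Lay a tall carton on the weighing platform and print its label

TASK

The tall carton is too wide to grip: slide it up to the entry edge of the low weighing platform and tip it over that edge so that it lies along the platform on the side that faced it. Push it in, wholly on the platform, until its leading end is square and snug against the backstop, then press the print button fully down and let go of it. Do not knock the robot against the overhead bars, and leave the two tubs and the palette knife beside it where they are.

Things in the scene. Friction and masses are not known exactly. Their poses are not given: they have to be found in the camera images.
- station: Fixed weigh-and-label station. Origin: middle of the platform's entry edge (the edge towards the carton), at table height; x runs into the platform, roughly to the robot's left, y roughly towards the robot, z up. Steel platform 20 mm high, x 0 to 190, y -120 to +120 mm; its vertical entry edge stops the carton's foot.
- backstop (a point): Middle of the backstop's face at platform level: x = 190 mm of the station, 20 mm above the table. The backstop is an upright strip 20 mm thick across the whole platform, from 20 to 75 mm above the table.
- console (a point): Middle of the top of the fixed console behind the backstop, 20 mm high, 90 mm in x by 110 mm in y (of the station), carrying the print button. Beyond it stands a fixed label printer, 120 x 140 mm, 114 mm high, from 70 mm beyond this point in x.
- overhead: Scanner frame fixed to the station (same origin and axes): two level bars across the platform, y -150 to +120 mm, underside 238, top 268 mm above the table; front bar x 30 to 70, rear bar x 146 to 174 mm. They stand on two posts 24 mm square at y -138, x 50 and 160 mm. The robot must not knock the bars (3 N): to push below them, lean the tool, its fingers pointing along station x and down.
- carton: Cardboard carton, 0.45 to 0.75 kg, standing on end before the platform: 95 mm deep (its x, towards the platform within 0.3 rad), 110 wide (y), 160 tall (z); gap to the platform 15 to 75 mm. Origin: centre of its standing underside. Pushed below 60 mm it slides; pushed high, foot at the edge, it overbalances at about 40 degrees and falls flat, ending 30 to 60 mm out over the entry edge.
- carton_mid (a point): The middle of the carton's volume (80 mm from its underside along its z). When the carton lies home as wanted this is 67 mm above the table and at x = 110 mm of the station.
- print_button (a joint): Travel of the print button, m: 0 up, 0.006 fully down, sprung, about 5 N.
- print_button_top (a point): Centre of the top of the print button, a round grey cap 36 mm across on the console behind the backstop; pressed straight down.
- tub_a: Bystander: lidded white tub 102 mm across, 60 mm high, on the far side of the carton. Origin: centre of its underside.
- tub_b: Bystander: lidded white tub 116 mm across, 50 mm high, beyond the console. Origin: centre of its underside.
- palette_knife: Bystander: palette knife 260 mm long lying along its x, 18 mm high, black handle, on the robot's side of the platform. Origin: under it, near the joint of handle and blade.
There are look-alikes about, which are no part of the job. Several things have the shape of the carton; the one meant has the colours described above.

How it is judged:
By the outcome, as a careful person would: the job done as asked, in the order asked, and still so for the second after the job is handed in, with the robot touching nothing.
It also fails if it takes over 64 s, if anything falls off the work surface, if the arm or the gripper's body presses on something with over 40 N, if the wrist force passes 120 N, or if a joint passes its speed limit or range.

ROBOT

A 6-joint arm with a two-finger parallel gripper is mounted at the origin on the work surface. World frame = base frame: x ahead of the robot, y to its left, z up, the work surface at z = 0. Lengths are in m, angles in rad, forces in N, time in s.
With the tool pointing down it reaches from about 0.375 to 0.9 m from the base axis. Payload 3.1 kg.
Tool frame: the origin (TCP) lies at the very end of the fingers, on their centre line; the grasp point (between the pads) lies 19 mm behind it; z points along the fingers, y is the line along which they close (so a half turn about z gives the same grasp; the last joint's range is limited). The gripper opens to 85 mm and grips with 20 to 120 N. Pads are 22 mm wide; open, the fingers measure 114 mm over their backs; the gripper's body (76 mm by 85 mm) begins 54 mm behind the grasp point. The pads swing forward as they close: fully open they stand 13 mm farther back than shut.
Start: joints at [1.163, 0.527, 1.433, -0, 1.181, -0.178], TCP at [0.142, 0.609, 0.192] pointing down, gripper open.
Joint ranges: [-3.08, 3.08], [-0.75, 2.2], [0.22, 2.44], [-1.43, 4.57], [0, 2.65], [-2.85, 2.85]. Speed limits (rad/s): [2.79, 2.79, 3.14, 3.14, 3.14, 3.14].

INTERFACE

Orientations are given as a unit quaternion [x, y, z, w].
In Python, from station import sense, snapshot, camera_params, sign_off gives the robot as it stands.
- The arm moves only by the shell command python3 -m handwheel 'ROWS' [OPENING] [FORCE]. ROWS is JSON, a list that holds one entry, the list of rows, each a list of 4 numbers: the shift along the tool's x, y, z in units of 25 mm (1.0 is 25 mm), then the turn about the tool's z in units of 6 degrees (1.0 is 6 degrees). A call has 1 to 20 rows; each row shifts and turns the commanded pose from where the row before left it, along the tool's axes as they then stand; what a row does not reach is not made up. A row lasts 1/8 s, in which the tool goes at most 62.5 mm and 10.7 degrees, less where a joint would pass 70% of its speed; a pose out of reach is approached as far as the arm can. A call is refused whole if a number of a shift passes 1 or a number of a turn 1, either way. A call with a gripper value outside its range is refused whole. OPENING is the finger opening in mm, from 0 to 85.4, set as the call begins (- or left out, the last holds). The fingers move at their own pace and stop on an object; FORCE is the grip in N (left out, the last holds). Time passes only in rows, so rows that do not move let the fingers close. It gives the time, the measured TCP pose, the force, the opening and the grip force at its end, in the units of the state.
- sense(): the state, without advancing time (a new reading comes with each control period).
- snapshot(name): name is "scene" or "top"; returns (picture, depth): 480x640x3 uint8, red, green, blue; 480x640 float32, m along the optical axis (not along the pixel's ray), 0 where there is no reading.
- camera_params(name): a dict with "mtx" (3x3 intrinsics, pixels), "extrinsics" (4x4, takes a point from camera to world coordinates). Camera axes: x right, y up, looking along -z (the intrinsics and any distortion apply to the point x, -y, -z); pixel columns grow to the right and rows downward; lengths in m; the calibration is good to about 2 mm. A picture is of the moment at which its call begins. camera_params takes no time and is no camera call.
- sign_off(): hands the job in; it is judged then, once.
The state is a dict: "t": time; "q": joint angles; "qd": joint speeds; "tau": joint torques, N m; "tcp_pos": TCP position; "tool_rot": TCP orientation; "force": force on the tool from outside, world axes, zero at the start; "ft_torque": the same for the moment, N m; "finger_gap": opening from 0.0 (shut) to 1.0 (fully open); "gripper_force": force on a finger pad.
Only numpy, scipy, OpenCV 4.12 (cv2) and the standard library are available. Lean on these libraries where they do the work, as an engineer would, in place of code of your own. Each camera call takes 0.05 s, during which the arm holds its last target. There are 200 camera calls.

## Working session

There is one attempt and no reset: what is moved stays moved. The work goes in short steps, Python scripts to look and compute and a shell command to move; the robot and the scene stay as the last step left them, time stands still between calls to the robot, and variables do not carry over. Pictures are saved under pics/ and viewed, at most 10 in all, crops included, and the job is handed in when it is done.

```bash
ls; mkdir -p pics; cat > h.py <<'E'
import numpy as np, cv2
from station import sense, snapshot, camera_params
def save(n,im): cv2.imwrite('pics/'+n,im[:,:,::-1])
def cloud(name,depth):
    p=camera_params(name);K=np.array(p['mtx']);E=np.array(p['extrinsics'])
    v,u=np.mgrid[0:480,0:640]
    x=(u-K[0,2])/K[0,0]*depth; y=(v-K[1,2])/K[1,1]*depth
    P=np.stack([x,-y,-depth,np.ones_like(depth)],-1)@E.T
    return P[...,:3]
E
python3 - <<'E'
from h import *
for n in ('scene','top'):
    im,d=snapshot(n); save(n+'0.png',im); np.savez(n+'0.npz',im=im,d=d)
    p=camera_params(n); print(n,{k:np.round(v,3).tolist() for k,v in p.items() if not isinstance(v,str)})
print(sense())
E
```

```text
pics
scene {'mtx': [[447.95, 0.0, 316.283], [0.0, 447.95, 236.775], [0.0, 0.0, 1.0]], 'extrinsics': [[0.022, -0.575, 0.818, 1.294], [1.0, 0.021, -0.012, -0.039], [-0.01, 0.818, 0.575, 0.623], [0.0, 0.0, 0.0, 1.0]]}
top {'mtx': [[465.25, 0.0, 329.001], [0.0, 465.25, 238.274], [0.0, 0.0, 1.0]], 'extrinsics': [[0.003, 0.996, -0.092, 0.444], [-1.0, 0.0, -0.029, -0.036], [-0.029, 0.092, 0.995, 1.052], [0.0, 0.0, 0.0, 1.0]]}
{'t': 0.1, 'q': array([ 1.16252385e+00,  5.28405699e-01,  1.43378290e+00, -9.55474262e-06,
        1.18143044e+00, -1.78499354e-01]), 'qd': array([-0.00154526, -0.00056129, -0.00251884,  0.00048298,  0.00107112,
       -0.00067625]), 'tau': array([-4.66736619e-04, -4.43303132e+01, -1.78587377e+01, -2.21661817e-04,
        3.85208696e-03, -1.56018835e-06]), 'tcp_pos': array([0.14202459, 0.60789301, 0.19110883]), 'tool_rot': array([ 1.14632133e-01,  9.93407493e-01, -9.71179285e-04, -2.88781959e-04]), 'force': array([-0.05740376, -0.27726889, -0.67722605]), 'ft_torque': array([-0.00879163, -0.04932124,  0.02723171]), 'gripper_force': 0.0, 'finger_gap': 1.0021241923950466}
```

View pics/scene0.png

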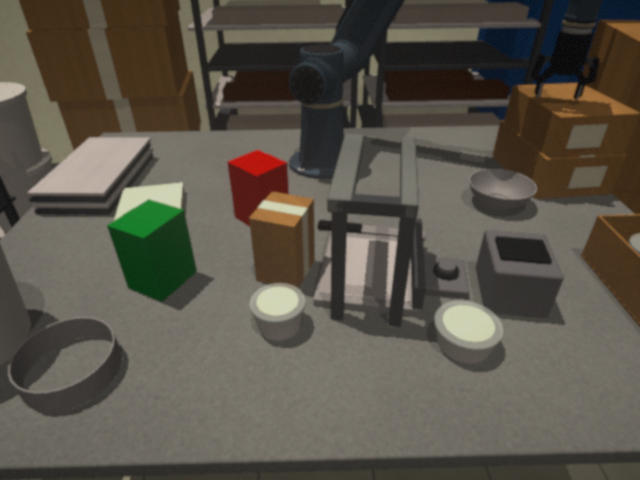

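View pics/top0.png

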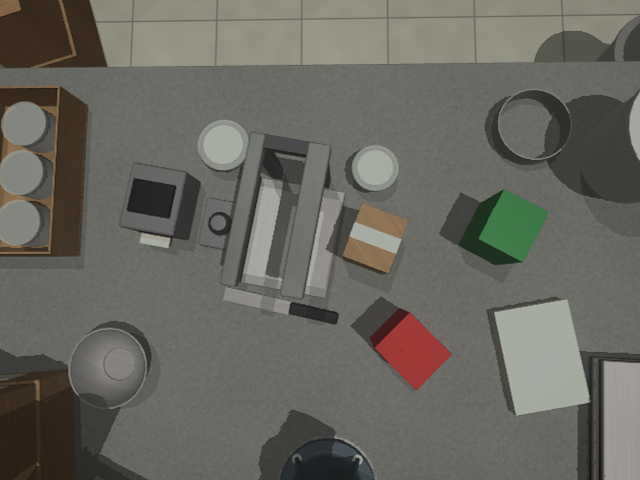

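The carton-shaped things in the top view are brown with a pale tape (376,238), green (505,227) and red (410,348). The brown one fits: it is cardboard-coloured and stands before the platform's entry edge. I'll measure it and confirm it in a crop.

```bash
cat > meas.py <<'E'
from h import *
def rect(P): 
    r=cv2.minAreaRect(P[:,:2].astype(np.float32)*1000); return np.round(r[0],1),np.round(r[1],1),round(r[2],2)
def hist(z): 
    h,e=np.histogram(z,np.arange(-.01,.32,.004)); i=h.argsort()[::-1][:5]; return [(round(e[k]+.002,3),int(h[k])) for k in i]
E
python3 - <<'E'
from meas import *
C={}
for n in ('top','scene'):
    f=np.load(n+'0.npz'); im,d=f['im'],f['d']; P=cloud(n,d); C[n]=P; ok=d>0
    hsv=cv2.cvtColor(im,cv2.COLOR_RGB2HSV)
    R={'top':dict(carton=(335,195,415,280),bars=(215,125,335,305),tubA=(345,140,405,195),tubB=(192,115,252,175),button=(203,205,235,240),knife=(220,285,342,326),printer=(115,160,205,240)),
       'scene':dict(carton=(245,190,320,285),bars=(325,130,425,215),tubA=(245,280,310,340),tubB=(430,300,505,360),button=(425,250,470,295))}[n]
    for k,(a,b,c,e) in R.items():
        m=np.zeros_like(ok); m[b:e,a:c]=1; m&=ok; z=P[m][:,2]; print(n,k,hist(z))
        lo,hi={'carton':(.15,.17),'bars':(.258,.278),'tubA':(.054,.067),'tubB':(.044,.058),'button':(.026,.045),'knife':(.006,.03),'printer':(.105,.122)}[k]
        Q=P[m&(P[...,2]>lo)&(P[...,2]<hi)]
        if len(Q)>10: print('   ',len(Q),rect(Q),'medz',np.round(np.median(Q[:,2]),4),'mean',np.round(Q.mean(0),4))
f=np.load('top0.npz');s=np.load('scene0.npz')
a=cv2.resize(f['im'][110:330,110:430],None,fx=2,fy=2,interpolation=cv2.INTER_CUBIC)
b=cv2.resize(s['im'][140:360,230:380],None,fx=1,fy=1)
out=np.zeros((440,800,3),np.uint8); out[:,:640]=a; out[:220,645:795]=b; save('crop1.png',out)
E
```

```text
top carton [(np.float64(0.0), 2445), (np.float64(0.16), 2188), (np.float64(0.004), 705), (np.float64(0.164), 433), (np.float64(-0.004), 363)]
    2832 (array([527.3, -98.7]), array([ 95.3, 110. ]), 69.39) medz 0.1604 mean [ 0.5268 -0.0985  0.1604]
top bars [(np.float64(0.268), 5339), (np.float64(0.02), 4474), (np.float64(0.0), 3019), (np.float64(0.024), 1684), (np.float64(0.264), 909)]
    6943 (array([558.8,  78.3]), array([144.5, 270.4]), 79.68) medz 0.2679 mean [0.5665 0.0707 0.2677]
top tubA [(np.float64(0.06), 1131), (np.float64(0.0), 1102), (np.float64(0.064), 437), (np.float64(0.004), 285), (np.float64(-0.004), 190)]
    1699 (array([ 688.6, -106.4]), array([100.6, 100.3]), 23.15) medz 0.0607 mean [ 0.6882 -0.1062  0.0607]
top tubB [(np.float64(0.052), 1210), (np.float64(0.0), 895), (np.float64(0.048), 730), (np.float64(0.004), 206), (np.float64(0.268), 195)]
    2042 (array([745.5, 231.1]), array([111.4, 115.8]), 79.16) medz 0.0507 mean [0.7442 0.2287 0.0507]
top button [(np.float64(0.02), 400), (np.float64(0.032), 152), (np.float64(0.024), 114), (np.float64(0.044), 104), (np
[... 1128 characters left out ...]
, 1448), (np.float64(0.0), 978), (np.float64(-0.004), 296), (np.float64(0.056), 296), (np.float64(0.016), 90)]
    1752 (array([ 691. , -103.2]), array([101.8, 100.1]), 18.5) medz 0.0592 mean [ 0.6954 -0.1026  0.0591]
scene tubB [(np.float64(0.048), 1915), (np.float64(0.0), 764), (np.float64(0.052), 655), (np.float64(-0.004), 237), (np.float64(0.02), 105)]
    2640 (array([747.4, 231.6]), array([114.9, 115.4]), 35.96) medz 0.0492 mean [0.752  0.2306 0.0491]
scene button [(np.float64(0.02), 699), (np.float64(0.0), 381), (np.float64(0.016), 315), (np.float64(0.04), 130), (np.float64(0.032), 113)]
    355 (array([578.3, 239.2]), array([50.7, 43.8]), 64.95) medz 0.034 mean [0.5813 0.239  0.035 ]
```

View pics/crop1.png

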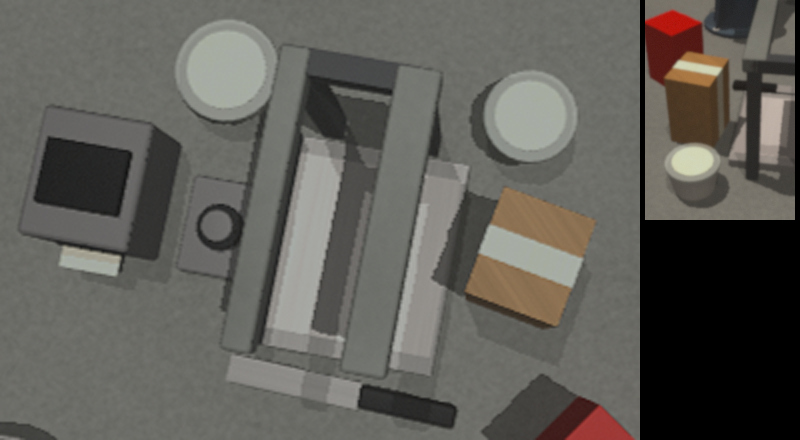

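The crop confirms it: the brown cardboard carton with the pale tape at crop (530,257) stands next to the platform's entry edge at crop x≈440–460. Next I'll get the station frame, the platform check and the obstacles.

```bash
cat > st.py <<'E'
import numpy as np
a=np.deg2rad(79.6); xs=np.array([np.cos(a),np.sin(a)]); ys=np.array([-xs[1],xs[0]])
O=np.array([.5605,.0798])-.102*xs+.015*ys
def S(p): p=np.asarray(p)[...,:2]-O; return np.stack([p@xs,p@ys],-1)
E
python3 - <<'E'
from meas import *; from st import *
print('O',O)
for n in ('top','scene'):
    f=np.load(n+'0.npz'); im,d=f['im'],f['d']; P=cloud(n,d); s=S(P); z=P[...,2]
    pl=(d>0)&(z>.014)&(z<.026)&(abs(s[...,0]-.01)<.04)&(abs(s[...,1])<.1)
    for y in np.arange(-.1,.1,.04):
        m=pl&(s[...,1]>y)&(s[...,1]<y+.04)
        if m.sum()>5: print(n,'edge x at y',round(y+.02,2),np.round(np.percentile(s[m][:,0],2),4))
    H=cv2.cvtColor(im,cv2.COLOR_RGB2HSV)
    for k,mm in dict(red=((H[...,0]<8)&(H[...,1]>180)),green=(abs(H[...,0].astype(int)-62)<12)&(H[...,1]>150)).items():
        mm=mm&(d>0)&(z>.02)&(z<.3)
        q=s[mm]; print(n,k,'st x',np.percentile(q[:,0],[1,99]).round(3),'y',np.percentile(q[:,1],[1,99]).round(3),'z',np.percentile(z[mm],99).round(3))
    m=(d>0)&(z>.027)&(z<.06)&(abs(s[...,0]-.26)<.05)&(abs(s[...,1])<.05)
    Q=s[m]; zz=z[m]; t=np.percentile(zz,90); print('button top z',np.percentile(zz,[50,90,97]).round(4), Q[zz>t-.004].mean(0).round(4))
    m=(d>0)&(z>.07)&(z<.08)&(abs(s[...,0]-.2)<.03)&(abs(s[...,1])<.12); print('backstop x',np.percentile(s[m][:,0],[5,95]).round(3) if m.sum() else None)
    v,u=np.where((d>0)&(z>.012)&(z<.03)&(abs(s[...,1]-.15)<.03)); 
for k,p in dict(carton=(.528,-.097),tubA=(.69,-.105),tubB=(.7465,.2313),start=(.142,.609)).items(): print(k,S(p).round(4))
E
```

```text
O [ 0.52733348 -0.0178165 ]
top edge x at y -0.08 -0.0013
top edge x at y -0.04 -0.0013
top edge x at y -0.0 -0.0012
top edge x at y 0.04 -0.0011
top edge x at y 0.08 -0.0015Traceback (most recent call last):
  File "<stdin>", line 12, in <module>
    return _quantile_unchecked(
        a, q, axis, out, overwrite_input, method, keepdims, weights)
    return _ureduce(a,
                    func=_quantile_ureduce_func,
    ...<5 lines>...
                    overwrite_input=overwrite_input,
                    method=method)
    r = func(a, **kwargs)
    result = _quantile(arr,
                       quantiles=q,
    ...<2 lines>...
                       out=out,
                       weights=wgt)
    slices_having_nans = np.isnan(arr[-1, ...])
                                  ~~~^^^^^^^^^
IndexError: index -1 is out of bounds for axis 0 with size 0
```

```bash
python3 - <<'E'
from meas import *; from st import *
for n in ('top','scene'):
    f=np.load(n+'0.npz'); im,d=f['im'].astype(int),f['d']; P=cloud(n,d); s=S(P); z=P[...,2]
    r,g,b=im[...,0],im[...,1],im[...,2]
    for k,mm in dict(red=(r>2*g)&(r>2*b)&(r>80),green=(g>2*r)&(g>2*b)&(g>60)).items():
        mm=mm&(d>0)&(z>.02)&(z<.3)
        if mm.sum()<20: print(k,'none'); continue
        q=s[mm]; print(n,k,'st x',np.percentile(q[:,0],[1,99]).round(3),'y',np.percentile(q[:,1],[1,99]).round(3),'z',np.percentile(z[mm],99).round(3))
    m=(d>0)&(z>.027)&(z<.06)&(abs(s[...,0]-.26)<.05)&(abs(s[...,1])<.05)
    Q=s[m]; zz=z[m]; t=np.percentile(zz,90); print('button top z',np.percentile(zz,[50,90,97]).round(4), Q[zz>t-.004].mean(0).round(4))
    m=(d>0)&(z>.07)&(z<.08)&(abs(s[...,0]-.2)<.03)&(abs(s[...,1])<.12); print('backstop x',np.percentile(s[m][:,0],[5,95]).round(3) if m.sum() else None)
for k,p in dict(carton=(.528,-.097),tubA=(.69,-.105),tubB=(.7465,.2313),start=(.142,.609)).items(): print(k,S(p).round(4))
E
```

```text
top red st x [-0.246 -0.122] y [0.122 0.242] z 0.164
green none
button top z [0.036  0.0437 0.0451] [0.259  0.0027]
backstop x None
scene red st x [-0.248 -0.115] y [0.113 0.23 ] z 0.16
scene green st x [-0.382 -0.275] y [-0.149 -0.034] z 0.161
button top z [0.0345 0.0414 0.0422] [ 0.2633 -0.0014]
backstop x [0.193 0.21 ]
carton [-0.0778 -0.0149]
tubA [-0.0564 -0.1757]
tubB [ 0.2846 -0.1706]
start [0.547  0.4922]
```

```bash
cat > p.py <<'E'
from h import *; from st import *
from scipy.spatial.transform import Rotation as Ro
def pr():
    s=sense(); R=Ro.from_quat(s['tool_rot']).as_matrix()
    print('t',round(s['t'],2),'st',S(s['tcp_pos']).round(4),'z',round(s['tcp_pos'][2],4),'F_st',(s['force'][:2]@xs).round(1),(s['force'][:2]@ys).round(1),s['force'][2].round(1),'yaw err deg',np.rad2deg(np.arctan2(R[1,1],R[0,1])-a).round(2),'gap',round(s['finger_gap'],3))
if __name__=='__main__': pr()
E
python3 -m handwheel '[[[0,0,-1,-0.47],[0,0,-1,0],[-1,-0.5,-0.5,0],[-1,-0.5,-0.5,0],[-1,-0.5,-0.5,0],[-1,-0.5,-0.5,0],[-1,-0.5,-0.5,0],[-1,-0.5,-0.5,0],[-1,-0.5,-0.5,0],[-1,-0.5,-0.5,0],[-1,-0.5,-0.5,0],[-1,-0.5,-0.5,0],[-1,-1,0,0],[-1,-1,0,0],[-1,-1,0,0],[-1,-1,0,0],[-1,-1,0,0],[-1,-1,0,0],[-1,-1,0,0],[-1,-1,0,0]]]' 85; python3 p.py
```

```text
t: 2.6
tcp_pos: [0.5268, 0.207, 0.3664]
tool_rot: [0.09, 0.996, -0.0, -0.001]
force: [0.5, 0.4, -0.2]
finger_gap: 0.995
gripper_force: 0.0
t 2.6 st [0.221  0.0411] z 0.3664 F_st 0.5 -0.5 -0.2 yaw err deg 0.05 gap 0.995
```

```bash
python3 -m handwheel '[[[-1,-1,0,0],[-1,-1,0,0],[-0.5,-1,0,0],[0,-1,0,0],[0,-1,0,0],[0,-1,0,0],[0,-1,0,0],[0,-1,0,0],[0,-1,0,0],[0,-1,0,0],[0,-1,0,0],[0,-1,0,0],[0,-1,0,0],[0,-1,0,0],[0,-1,0,0],[0,-1,0,0],[0,-0.7,0,0],[0,0,1,0],[0,0,1,0],[0,0,0,0]]]'; python3 p.py; python3 - <<'E'
from h import *
a,_=snapshot('top'); b,_=snapshot('scene')
save('s2.png',np.vstack([np.hstack([a[100:400,240:640],b[100:400,80:480]])]))
E
```

```text
t: 5.1
tcp_pos: [0.5117, -0.213, 0.3149]
tool_rot: [0.09, 0.996, 0.001, -0.002]
force: [0.6, -0.2, 0.0]
finger_gap: 0.992
gripper_force: 0.0
t 5.1 st [-0.1948 -0.0199] z 0.3149 F_st -0.1 -0.6 0.0 yaw err deg 0.05 gap 0.992
```

View pics/s2.png

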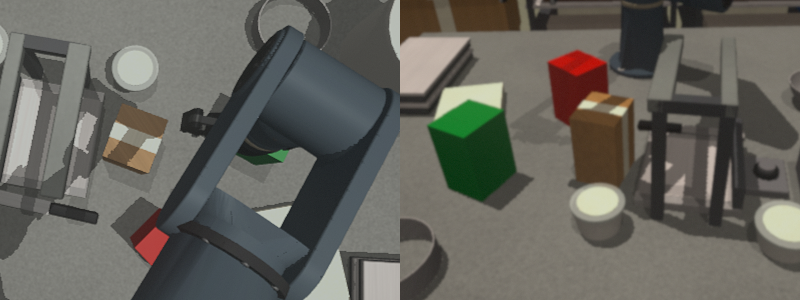

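The view shows the gripper behind the carton (crop 205,120), clear of it and of the green box. The forked wrist above is large, so I'll measure its extent relative to the TCP.

```bash
python3 - <<'E'
from h import *; from st import *
s0=sense()['tcp_pos']; t=S(s0)
for n in ('top','scene'):
    im,d=snapshot(n); P=cloud(n,d); r=S(P)-t; z=P[...,2]-s0[2]
    m=(d>0)&(P[...,2]>.28)&(abs(r[...,0])<.25)&(r[...,1]>-.2)&(r[...,1]<.5)
    for lo in np.arange(-.02,.6,.03):
        k=m&(z>lo)&(z<=lo+.03)
        if k.sum()>8: print(n,'zrel',lo.round(2),k.sum(),'x',np.percentile(r[k][:,0],[1,99]).round(3),'y',np.percentile(r[k][:,1],[1,99]).round(3))
    if n=='scene': save('s3.png',im)
E
```

```text
top zrel -0.02 12 x [0.243 0.249] y [0.398 0.428]
top zrel 0.01 14 x [0.243 0.249] y [0.39  0.401]
top zrel 0.04 42 x [0.04 0.25] y [0.007 0.391]
top zrel 0.07 58 x [0.04 0.25] y [0.004 0.383]
top zrel 0.1 329 x [-0.073  0.249] y [-0.016  0.372]
top zrel 0.13 508 x [0.036 0.249] y [-0.012  0.361]
top zrel 0.16 85 x [-0.013  0.25 ] y [0.035 0.351]
top zrel 0.19 230 x [-0.021  0.249] y [0.029 0.339]
top zrel 0.22 229 x [-0.018  0.249] y [0.025 0.327]
top zrel 0.25 284 x [-0.013  0.026] y [0.019 0.035]
top zrel 0.28 528 x [-0.026  0.069] y [0.007 0.07 ]
top zrel 0.31 2007 x [-0.025  0.107] y [-0.038  0.113]
top zrel 0.34 8284 x [-0.051  0.11 ] y [-0.048  0.121]
top zrel 0.37 20519 x [-0.047  0.111] y [-0.031  0.16 ]
top zrel 0.4 9617 x [0.031 0.146] y [0.116 0.21 ]
top zrel 0.43 10467 x [0.047 0.148] y [0.161 0.212]
top zrel 0.46 1059 x [0.096 0.145] y [0.189 0.209]
scene zrel -0.02 846 x [0.081 0.246] y [0.433 0.499]
scene zrel 0.01 260 x [0.081 0.25 ] y [0.389 0.5  ]
scene zrel 0.04 249 x [-0.054  0.249] y [-0.013  0.39 ]
scene zrel 0.07 504 x [-0.066  0.248] y [-0.014  0.381]
scene zrel 0.1 1367 x [-0.071  0.248] y [-0.019  0.371]
scene zrel 0.13 1664 x [-0.067  0.247] y [-0.021  0.363]
scene zrel 0.16 942 x [-0.032  0.245] y [-0.039  0.355]
scene zrel 0.19 853 x [-0.029  0.038] y [-0.039  0.007]
```

View pics/s3.png

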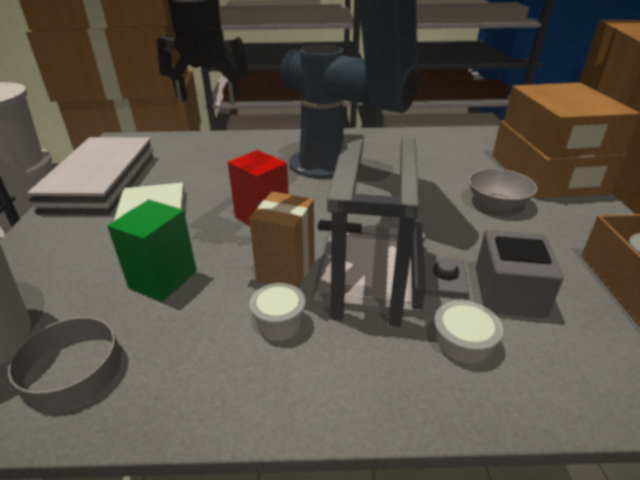

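```bash
python3 -m handwheel '[[[0,0,1,0],[0,0,1,0],[0,0,1,0],[0,0,1,0],[0,0,1,0],[0,0,1,0],[0,0,1,0],[0,0,1,0],[0,0,1,0],[0,0,1,0],[0,0,1,0],[0,0,0.8,0],[0,0,0.4,0],[0,0,0,0]]]' 40 60; python3 p.py; python3 - <<'E'
from h import *; from st import *
s0=sense()['tcp_pos']; t=S(s0)
im,d=snapshot('scene'); P=cloud('scene',d); r=S(P)-t; z=P[...,2]
m=(d>0)&(abs(r[...,0])<.16)&(r[...,1]>-.09)&(r[...,1]<.2)&(P[...,2]>.17)
for lo in np.arange(.17,.5,.02):
    k=m&(z>lo)&(z<=lo+.02)
    if k.sum()>8: print('z',lo.round(2),k.sum(),'x',np.percentile(r[k][:,0],[1,99]).round(3),'y',np.percentile(r[k][:,1],[1,99]).round(3))
save('s4.png',im)
E
```

```text
t: 7.05
tcp_pos: [0.5136, -0.2142, 0.012]
tool_rot: [0.09, 0.996, -0.0, 0.0]
force: [0.6, -0.9, -0.7]
finger_gap: 0.47
gripper_force: 0.0
t 7.05 st [-0.1957 -0.0219] z 0.012 F_st -0.8 -0.8 -0.7 yaw err deg 0.06 gap 0.47
z 0.17 209 x [-0.027  0.039] y [-0.038  0.007]
z 0.19 354 x [-0.029  0.039] y [-0.039  0.005]
z 0.21 442 x [-0.033  0.038] y [-0.038  0.016]
z 0.23 342 x [-0.028  0.036] y [-0.036  0.01 ]
z 0.25 365 x [-0.028  0.036] y [-0.036  0.008]
z 0.27 373 x [-0.026  0.035] y [-0.042  0.007]
z 0.29 363 x [-0.036  0.053] y [-0.038  0.   ]
z 0.31 542 x [-0.059  0.065] y [-0.054  0.005]
z 0.33 813 x [-0.063  0.07 ] y [-0.059  0.019]
z 0.35 1111 x [-0.062  0.076] y [-0.058  0.072]
z 0.37 1561 x [-0.057  0.081] y [-0.049  0.085]
z 0.39 1126 x [-0.051  0.089] y [-0.034  0.101]
z 0.41 1118 x [-0.044  0.095] y [-0.018  0.109]
z 0.43 1022 x [-0.037  0.099] y [-0.001  0.096]
z 0.45 910 x [-0.03   0.098] y [0.014 0.081]
z 0.47 930 x [-0.023  0.092] y [0.03  0.093]
z 0.49 712 x [0.005 0.092] y [0.05  0.099]
```

View pics/s4.png

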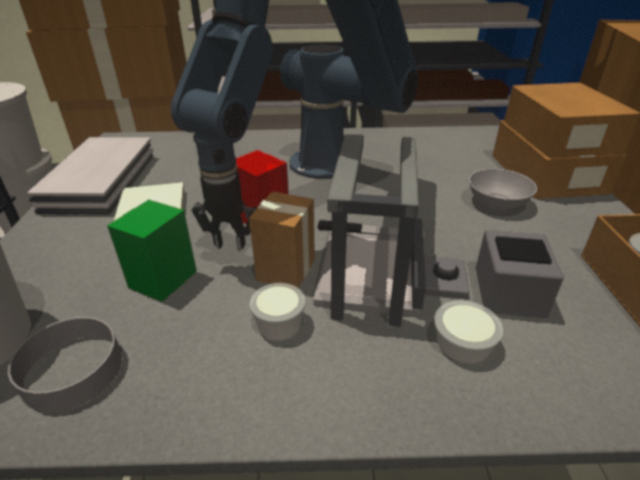

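The picture shows the gripper standing between the green box and the carton (fingers at 240,240), with the wrist clear. The elbows at (197,220) are the widest part, so I push gently and low first and watch whether it slides or tilts.

```bash
cat > car.py <<'E'
from meas import *; from st import *
def carton():
  for n in ('top','scene'):
    im,d=snapshot(n); P=cloud(n,d); s=S(P); z=P[...,2]
    im=im.astype(int); r,b=im[...,0],im[...,2]
    m=(d>0)&(s[...,0]>-.2)&(s[...,0]<.2)&(abs(s[...,1])<.13)&(z>.03)&(z<.225)
    brown=m&(r>1.4*b)&(r>50)
    Q=P[brown]
    if len(Q)<50: print(n,'few'); continue
    zt=np.percentile(Q[:,2],99); T=Q[Q[:,2]>zt-.012]
    q=S(T); rr=cv2.minAreaRect((q*1000).astype(np.float32)); 
    qa=S(Q); pl=np.linalg.lstsq(np.c_[q,np.ones(len(q))],T[:,2],rcond=None)[0]
    print(n,'ztop',zt.round(4),'top rect',np.round(rr[0],1),np.round(rr[1],1),round(rr[2],1),'slope x',pl[0].round(3),'all x',np.percentile(qa[:,0],[1,99]).round(4),'y',np.percentile(qa[:,1],[1,99]).round(4))
if __name__=='__main__':
    from p import pr; pr(); carton()
E
python3 car.py; python3 -m handwheel '[[[0,0.4,0.2,0],[0,0.4,0,0],[0,0.2,0,0],[0,0.2,0,0],[0,0.2,0,0],[0,0.2,0,0],[0,0.2,0,0],[0,0.2,0,0]]]'; python3 car.py
```

```text
t 7.1 st [-0.1958 -0.0222] z 0.0125 F_st -0.5 -0.7 -0.4 yaw err deg 0.06 gap 0.466
top ztop 0.1636 top rect [-85.4 -49.8] [37.9 94.1] 78.4 slope x 0.006 all x [-0.1305 -0.0419] y [-0.0737 -0.0254]
scene ztop 0.1605 top rect [-121.1   18.8] [137.3 248.8] 51.6 slope x -0.039 all x [-0.1852 -0.0214] y [-0.0775  0.1287]
t: 8.2
tcp_pos: [0.5222, -0.1646, 0.0071]
tool_rot: [0.09, 0.996, -0.0, 0.0]
force: [0.2, -1.7, 2.1]
finger_gap: 0.472
gripper_force: 0.0
t 8.2 st [-0.1453 -0.0215] z 0.0071 F_st -1.7 -0.5 2.1 yaw err deg 0.05 gap 0.472
top ztop 0.1853 top rect [-44.3 -37.1] [77.2 38.1] 79.5 slope x -0.228 all x [-0.0964  0.0235] y [-0.0839  0.0033]
scene ztop 0.1826 top rect [-63.7 -19.1] [111.3  97.7] 80.8 slope x -0.287 all x [-0.1135  0.0247] y [-0.0877  0.0243]
```

```bash
python3 -m handwheel '[[[0,0.2,0,0],[0,0.2,0,0],[0,0,0,0]]]'; python3 car.py; python3 - <<'E'
from h import *
a,_=snapshot('top'); b,_=snapshot('scene')
save('s5.png',np.hstack([cv2.resize(a[160:310,240:440],None,fx=2,fy=2),cv2.resize(b[150:300,200:400],None,fx=2,fy=2)]))
E
```

```text
t: 8.68
tcp_pos: [0.5251, -0.1558, 0.0075]
tool_rot: [0.09, 0.996, -0.001, 0.001]
force: [-0.5, -4.1, 2.3]
finger_gap: 0.471
gripper_force: 2.1
t 8.68 st [-0.1361 -0.0227] z 0.0075 F_st -4.2 -0.3 2.3 yaw err deg 0.07 gap 0.471
top ztop 0.1859 top rect [-31.3 -34.7] [85.3 34.5] 83.5 slope x -0.209 all x [-0.0843  0.0342] y [-0.0839  0.0117]
scene ztop 0.1835 top rect [-87.3 -13.6] [108.6 162.8] 79.2 slope x -0.321 all x [-0.1052  0.0274] y [-0.0876  0.0211]
```

View pics/s5.png

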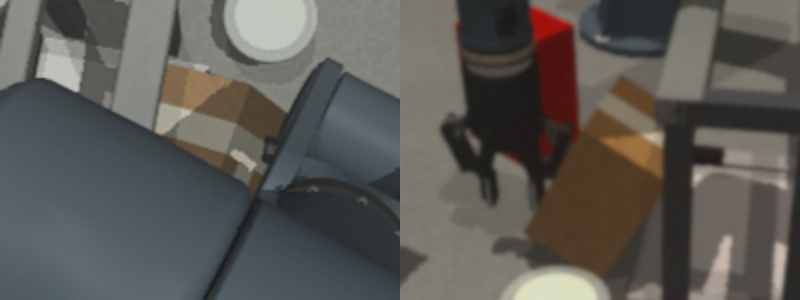

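It is tilted about 20–25°, with the low fingertip now pushing it (right half: fingertip at 540,200, foot at 600,275 close to the platform corner at 630,290). It is also turning square, so I continue.

```bash
python3 -m handwheel '[[[0,0.2,0,0],[0,0.2,0,0],[0,0.2,0,0],[0,0,0,0]]]'; python3 car.py
```

```text
t: 9.38
tcp_pos: [0.5324, -0.145, 0.0088]
tool_rot: [0.09, 0.996, -0.004, 0.006]
force: [3.6, -12.5, 3.5]
finger_gap: 0.466
gripper_force: 6.0
t 9.38 st [-0.1242 -0.028 ] z 0.0088 F_st -11.7 -5.8 3.5 yaw err deg 0.04 gap 0.466
top ztop 0.1867 top rect [-16.3 -29. ] [97.2 31.5] 83.9 slope x -0.229 all x [-0.0672  0.034 ] y [-0.0794  0.0211]
scene ztop 0.1849 top rect [-30.3 -27.8] [121.5 247.8] 69.1 slope x -0.164 all x [-0.0972  0.0568] y [-0.0839  0.0199]
```

```bash
python3 -m handwheel '[[[0,-0.3,0,0],[0,-0.3,0,0],[0,-0.3,0,0],[0,-0.3,0,0],[0,-0.4,0,0],[0,-0.4,0,0],[0,-0.5,0,0],[0,0,0,0],[0,0,0,0]]]'; python3 car.py
```

```text
t: 10.6
tcp_pos: [0.5152, -0.2014, 0.007]
tool_rot: [0.09, 0.996, 0.0, -0.0]
force: [0.1, 1.3, 0.1]
finger_gap: 0.471
gripper_force: 0.0
t 10.6 st [-0.1828 -0.0213] z 0.007 F_st 1.3 0.1 0.1 yaw err deg 0.03 gap 0.471
top ztop 0.1636 top rect [-67.1 -53.5] [38.4 93.1] 83.4 slope x 0.001 all x [-0.1126 -0.0232] y [-0.0748 -0.0316]
scene ztop 0.1604 top rect [-110.9   16. ] [137.9 258.1] 54.6 slope x -0.025 all x [-0.1859 -0.0092] y [-0.0784  0.1288]
```

```bash
python3 -m handwheel '[[[-0.3,0,1,0]]]' >/dev/null 2>&1 & sleep 0; wait; python3 p.py
```

```text
t 10.82 st [-0.1829 -0.0301] z -0.0167 F_st -0.2 -0.5 1.0 yaw err deg 0.08 gap 0.469
```

I sent z the wrong way, since tool +z is down. The force is only 1 N, so I'm raising it now.

```bash
python3 -m handwheel '[[[0,0,-1,0],[-0.3,0,-1,0],[0,0,-1,0],[0,0,-1,0],[0,0,-1,0],[0,0,-0.6,0],[0,0.6,0,0],[0,0.6,0,0],[0,0.3,0,0],[0,0.3,0,0],[0,0.3,0,0],[0,0.3,0,0],[0,0.3,0,0],[0,0.3,0,0],[0,0.3,0,0],[0,0,0,0]]]'; python3 car.py
```

```text
t: 12.82
tcp_pos: [0.5449, -0.1225, 0.122]
tool_rot: [0.09, 0.996, 0.0, -0.0]
force: [-0.2, 0.0, -0.5]
finger_gap: 0.463
gripper_force: 0.0
t 12.82 st [-0.0998 -0.0362] z 0.122 F_st -0.0 0.2 -0.5 yaw err deg 0.1 gap 0.463
top ztop 0.1639 top rect [-23.3 -31.7] [116.5  43.8] 59.7 slope x 0.009 all x [-0.069  -0.0128] y [-0.0754  0.0256]
scene ztop 0.1976 top rect [-100.1  -36.1] [ 27.8 104.2] 89.3 slope x -0.025 all x [-0.1759 -0.0091] y [-0.0786  0.1273]
```

```bash
python3 - <<'E'
from h import *
a,da=snapshot('top'); b,db=snapshot('scene'); np.savez('k.npz',a=a,b=b,da=da,db=db)
save('s6.png',np.hstack([cv2.resize(a[160:310,240:440],None,fx=2,fy=2),cv2.resize(b[130:280,200:400],None,fx=2,fy=2)]))
E
```

```text
(no output)
```

View pics/s6.png

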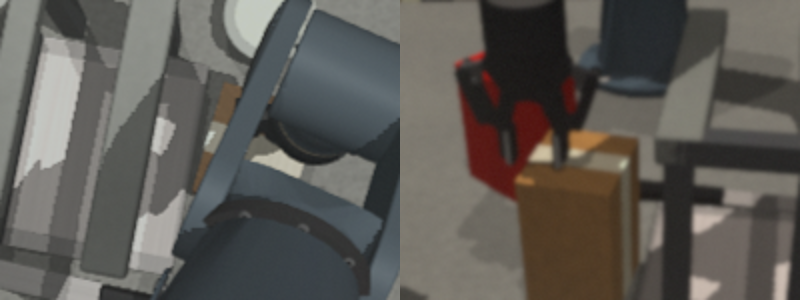

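The front finger (right half, 560,165) is over the carton's top, not behind it, so the fingertips end higher than I assumed. I'll measure their height.

```bash
python3 - <<'E'
from h import *; from st import *
f=np.load('k.npz'); P=cloud('scene',f['db']); s=S(P)
im=f['b'].astype(int)
for u in (254,255,279,280): 
    for v in range(200,218,2): print(u,v,im[v,u],s[v,u].round(3),P[v,u,2].round(3))
E
```

```text
254 200 [51 48 46] [-0.122 -0.046] 0.19
254 202 [57 55 51] [-0.123 -0.046] 0.185
254 204 [61 59 55] [-0.122 -0.049] 0.183
254 206 [65 63 58] [-0.124 -0.045] 0.175
254 208 [65 61 58] [-0.123 -0.048] 0.173
254 210 [68 59 56] [-0.123 -0.049] 0.169
254 212 [77 43 40] [-0.183  0.124] 0.052
254 214 [85 27 23] [-0.183  0.123] 0.047
254 216 [87 23 20] [-0.185  0.127] 0.039
255 200 [41 39 35] [-0.12  -0.046] 0.19
255 202 [42 40 37] [-0.121 -0.046] 0.186
255 204 [44 40 38] [-0.121 -0.047] 0.181
255 206 [48 45 42] [-0.122 -0.046] 0.176
255 208 [53 50 47] [-0.122 -0.046] 0.172
255 210 [56 51 49] [-0.121 -0.049] 0.169
255 212 [73 38 35] [-0.18   0.124] 0.053
255 214 [85 24 18] [-0.18   0.124] 0.047
255 216 [88 25 21] [-0.181  0.123] 0.041
279 200 [51 47 45] [-0.073 -0.046] 0.194
279 202 [55 53 50] [-0.073 -0.047] 0.19
279 204 [60 56 54] [-0.073 -0.049] 0.187
279 206 [61 56 54] [-0.073 -0.047] 0.181
279 208 [62 60 55] [-0.074 -0.046] 0.176
279 210 [66 63 59] [-0.074 -0.047] 0.172
279 212 [67 63 59] [-0.075 -0.046] 0.167
279 214 [71 55 42] [-0.076 -0.041] 0.159
279 216 [89 63 39] [-0.075 -0.048] 0.159
280 200 [39 36 34] [-0.072 -0.043] 0.192
280 202 [39 36 35] [-0.072 -0.043] 0.188
280 204 [44 42 38] [-0.072 -0.045] 0.184
280 206 [45 41 39] [-0.073 -0.043] 0.179
280 208 [47 45 42] [-0.073 -0.044] 0.175
280 210 [53 49 46] [-0.073 -0.043] 0.169
280 212 [67 61 53] [-0.073 -0.043] 0.165
280 214 [72 55 39] [-0.074 -0.042] 0.16
280 216 [91 66 41] [-0.073 -0.047] 0.158
```

The finger ends sit 45 mm above the reported TCP (x and y agree). So I can go lower: back off, descend to z≈-0.033 (tips about 12 mm above the table) and push truly low.

```bash
python3 -m handwheel '[[[0,0,-0.4,0],[0,-1,0,0],[0,-1,0,0],[0,-1,0,0],[0,-0.4,0,0],[0,0,1,0],[0,0,1,0],[0,0,1,0],[0,0,1,0],[0,0,1,0],[0,0,1,0],[0,0,0.5,0],[0,0,0,0]]]'; python3 p.py; python3 -m handwheel '[[[0,0.3,0,0],[0,0.3,0,0],[0,0.3,0,0],[0,0.2,0,0],[0,0.2,0,0],[0,0,0,0]]]'; python3 car.py
```

```text
t: 14.65
tcp_pos: [0.5294, -0.2063, -0.031]
tool_rot: [0.09, 0.996, 0.0, -0.001]
force: [-0.2, -0.0, 0.4]
finger_gap: 0.467
gripper_force: 0.0
t 14.65 st [-0.185 -0.036] z -0.031 F_st -0.1 0.2 0.4 yaw err deg 0.06 gap 0.467
t: 15.4
tcp_pos: [0.5359, -0.1746, -0.0302]
tool_rot: [0.09, 0.996, -0.0, 0.0]
force: [1.0, -2.9, -0.5]
finger_gap: 0.466
gripper_force: 0.0
t 15.4 st [-0.1527 -0.0367] z -0.0302 F_st -2.7 -1.5 -0.5 yaw err deg 0.07 gap 0.466
top few
scene ztop 0.1684 top rect [-74.9  27.1] [172.4 216.4] 4.1 slope x -0.112 all x [-0.1612  0.0145] y [-0.0763  0.1276]
```

```bash
sed -i 's/(r>1.4\*b)&(r>50)/(r>1.4*b)\&(r<2*im[...,1])\&(r>50)\&(s[...,1]<.06)/' car.py; python3 -m handwheel '[[[0,0.2,0,0],[0,0.2,0,0],[0,0,0,0]]]'; python3 car.py;  python3 -m handwheel '[[[0,0.2,0,0],[0,0.2,0,0],[0,0,0,0]]]'; python3 car.py
```

```text
t: 15.88
tcp_pos: [0.5377, -0.1652, -0.0302]
tool_rot: [0.09, 0.996, -0.0, 0.0]
force: [0.9, -4.3, 1.4]
finger_gap: 0.466
gripper_force: 0.0
t 15.88 st [-0.1431 -0.0368] z -0.0302 F_st -4.1 -1.7 1.4 yaw err deg 0.04 gap 0.466
top few
scene ztop 0.1766 top rect [-56.2 -21.9] [106.8 111.4] 2.3 slope x -0.321 all x [-0.0867  0.0264] y [-0.0764  0.029 ]
t: 16.35
tcp_pos: [0.5405, -0.1601, -0.0288]
tool_rot: [0.089, 0.996, -0.003, 0.002]
force: [-5.8, -19.1, 8.7]
finger_gap: 0.467
gripper_force: 0.0
t 16.35 st [-0.1375 -0.0386] z -0.0288 F_st -19.8 2.3 8.7 yaw err deg 0.18 gap 0.467
top ztop 0.1837 top rect [-34.  -69.3] [ 9.8 29.5] 81.6 slope x -0.244 all x [-0.0834 -0.0218] y [-0.0737 -0.063 ]
scene ztop 0.1805 top rect [-52.9 -22. ] [101.3 112. ] 1.1 slope x -0.363 all x [-0.086   0.0277] y [-0.0768  0.0284]
```

```bash
python3 -m handwheel '[[[0,-0.3,0,0],[0,-0.3,0,0],[0,-0.3,0,0],[0,-0.4,0,0],[0,-0.6,0,0],[0,0,-0.8,0],[0,0,-1,0],[0,0,-1,0],[0,0,-1,0],[0,0,-0.8,0],[0,0,0,0]]]'; python3 car.py; python3 -m handwheel '[[[0.3,0.6,0,0],[0,0.6,0,0],[0,0.4,0,0],[0,0.3,0,0],[0,0.3,0,0],[0,0.3,0,0],[0,0.3,0,0],[0,0.3,0,0],[0,0.3,0,0],[0,0.3,0,0],[0,0,0,0]]]'; python3 car.py
```

```text
t: 17.82
tcp_pos: [0.5316, -0.2029, 0.086]
tool_rot: [0.09, 0.996, -0.001, 0.002]
force: [-0.4, 0.2, 0.0]
finger_gap: 0.47
gripper_force: 0.0
t 17.82 st [-0.1813 -0.0376] z 0.086 F_st 0.1 0.4 0.0 yaw err deg 0.04 gap 0.47
top ztop 0.1639 top rect [-55.1 -19.1] [ 93.  109.9] 0.5 slope x 0.002 all x [-0.1006 -0.0097] y [-0.0728  0.0361]
scene ztop 0.1605 top rect [-83.1 -20.3] [157.2 113.4] 0.3 slope x -0.059 all x [-0.0992 -0.0045] y [-0.0768  0.0307]
t: 19.3
tcp_pos: [0.5478, -0.1196, 0.0967]
tool_rot: [0.088, 0.996, -0.008, 0.01]
force: [-14.0, -20.0, 59.6]
finger_gap: 0.466
gripper_force: 28.5
t 19.3 st [-0.0964 -0.0385] z 0.0967 F_st -22.2 10.1 59.6 yaw err deg 0.24 gap 0.466
top ztop 0.1795 top rect [-15.  -24.4] [67.3 92.8] 24.6 slope x -0.205 all x [-0.0543  0.0329] y [-0.0762  0.0332]
scene ztop 0.1777 top rect [-78.3 -18.1] [115.8 150.1] 82.7 slope x -0.271 all x [-0.0892  0.027 ] y [-0.0795  0.0245]
```

The wrist force jumped to 60 N: the carton's rising rear corner caught under the outer knuckle. I'm backing off at once. Then I'll turn the tool 90° so the flat finger sides push, with no overhang.

```bash
python3 -m handwheel '[[[0,-0.5,-0.2,0],[0,-0.4,0,0],[0,-0.4,0,0],[0,-0.4,0,0],[0,-0.5,0,0],[0,-1,0,0],[0,0,0,0]]]'; python3 car.py
```

```text
t: 20.27
tcp_pos: [0.525, -0.1893, 0.0888]
tool_rot: [0.091, 0.996, 0.0, -0.0]
force: [0.0, 0.1, 0.3]
finger_gap: 0.468
gripper_force: 0.0
t 20.27 st [-0.169  -0.0287] z 0.0888 F_st 0.1 -0.0 0.3 yaw err deg -0.08 gap 0.468
top ztop 0.1639 top rect [-55.2 -19. ] [ 92.9 110. ] 0.4 slope x -0.002 all x [-0.1007 -0.0098] y [-0.0729  0.0361]
scene ztop 0.1603 top rect [-87.1 -21.1] [164.7 112.8] 0.4 slope x -0.059 all x [-0.0996 -0.0046] y [-0.0766  0.0306]
```

```bash
python3 -c "
from station import sense; print(sense()['q'].round(3))"
```

```text
[-5.440e-01  5.810e-01  1.695e+00  1.000e-03  8.670e-01 -1.934e+00]
```

```bash
python3 -m handwheel '[[[0,0,0,1],[0,0,0,1],[0,0,0,1],[0,0,0,1],[0,0,0,1],[0,0,0,1],[0,0,0,1],[0,0,0,1],[0,0,0,1],[0,0,0,1],[0,0,0,1],[0,0,0,1],[0,0,0,1],[0,0,0,1],[0,0,0.5,1],[0,0,0,0]]]'; python3 p.py; python3 -m handwheel '[[[0.8,-0.3,0,0],[0.7,0,0,0],[0.4,0,0,0],[0.3,0,0,0],[0.3,0,0,0],[0.3,0,0,0],[0.3,0,0,0],[0,0,0,0]]]'; python3 car.py
```

```text
t: 22.38
tcp_pos: [0.5246, -0.1866, 0.0762]
tool_rot: [0.767, 0.641, -0.0, -0.001]
force: [-0.9, -0.1, -0.5]
finger_gap: 0.471
gripper_force: 0.0
t 22.38 st [-0.1665 -0.0278] z 0.0762 F_st -0.2 0.9 -0.5 yaw err deg -89.82 gap 0.471
t: 23.38
tcp_pos: [0.5354, -0.1151, 0.08]
tool_rot: [0.768, 0.641, 0.0, 0.006]
force: [-0.8, -9.0, 8.0]
finger_gap: 0.467
gripper_force: 4.6
t 23.38 st [-0.0942 -0.0255] z 0.08 F_st -9.0 -0.9 8.0 yaw err deg -89.88 gap 0.467
top ztop 0.17 top rect [-33.4 -19.8] [ 92.8 109.3] 0.3 slope x -0.106 all x [-0.076   0.0125] y [-0.0736  0.0348]
scene ztop 0.1679 top rect [-49.2 -24.5] [125.3 119.6] 7.6 slope x -0.127 all x [-0.0883  0.0148] y [-0.0777  0.0292]
```

```bash
python3 -m handwheel '[[[0.3,0,-0.15,0],[0.3,0,-0.15,0],[0.3,0,-0.15,0],[0.3,0,-0.12,0],[0.3,0,-0.08,0],[0,0,0,0]]]'; python3 car.py
```

```text
t: 24.22
tcp_pos: [0.5404, -0.0743, 0.0944]
tool_rot: [0.768, 0.641, 0.001, 0.002]
force: [1.9, -1.9, 2.9]
finger_gap: 0.473
gripper_force: 1.5
t 24.23 st [-0.0532 -0.0231] z 0.0944 F_st -1.5 -2.2 2.9 yaw err deg -89.92 gap 0.473
top ztop 0.1877 top rect [-33.5   7.9] [21.4 70.5] 84.6 slope x -0.233 all x [-0.0926  0.0343] y [-0.0719  0.0199]
scene ztop 0.1833 top rect [  4.7 -55.5] [ 62.8 177.5] 19.3 slope x -0.121 all x [-0.0851  0.0629] y [-0.0774  0.0264]
```

```bash
python3 -m handwheel '[[[0.3,0,-0.05,0],[0.3,0,0,0],[0.3,0,0,0],[0,0,0,0]]]'; python3 car.py; python3 -m handwheel '[[[0.2,0,0.2,0],[0,0,0.4,0],[0,0,0.4,0],[0,0,0,0]]]'; python3 car.py
```

```text
t: 24.82
tcp_pos: [0.5417, -0.0505, 0.0937]
tool_rot: [0.768, 0.641, -0.001, -0.001]
force: [-0.1, 0.0, -0.0]
finger_gap: 0.463
gripper_force: 0.0
t 24.82 st [-0.0296 -0.02  ] z 0.0937 F_st 0.0 0.1 -0.0 yaw err deg -89.9 gap 0.463
top ztop 0.189 top rect [-42.2  19.2] [20.   5.5] 86.3 slope x -1.849 all x [-0.0805  0.1018] y [-0.0711  0.0309]
scene ztop 0.1403 top rect [ 31.8 -37. ] [151.4 127. ] 69.3 slope x -0.095 all x [-0.0668  0.1041] y [-0.0775  0.0276]
t: 25.42
tcp_pos: [0.5433, -0.0495, 0.0732]
tool_rot: [0.767, 0.641, -0.002, 0.002]
force: [-9.6, -4.9, 32.2]
finger_gap: 0.472
gripper_force: 15.9
t 25.43 st [-0.0282 -0.0214] z 0.0732 F_st -6.6 8.5 32.2 yaw err deg -89.85 gap 0.472
top ztop 0.1404 top rect [-41.5  13.9] [11.9  1.9] 56.8 slope x -16.0 all x [-0.0505  0.1061] y [-0.0723  0.0349]
scene ztop 0.1178 top rect [ 31.2 -47.3] [163.4 160. ] 89.1 slope x 0.026 all x [-0.0465  0.1111] y [-0.0777  0.0288]
```

The carton fell flat (top at 0.118, x from -46 to +111). My lowering then pressed on it with the fingertips. I'll raise, retreat, turn back with the fingers wide open, and descend behind it.

```bash
python3 -m handwheel '[[[0,0,-1,0],[0,0.1,-1,0],[-1,0,0,0],[-1,0,0,0],[-1,0,0,0],[-1,0,0,0],[-0.5,0,0,0],[0,0,0,0]]]' 85; python3 car.py; python3 -m handwheel '[[[0,0,0,-1],[0,0,0,-1],[0,0,0,-1],[0,0,0,-1],[0,0,0,-1],[0,0,0,-1],[0,0,0,-1],[0,0,0,-1],[0,0,0,-1],[0,0,0,-1],[0,0,0,-1],[0,0,0,-1],[0,0,0,-1],[0,0,0,-1],[0,0,0,-1],[0,0,0,0]]]'; python3 car.py
```

```text
t: 26.52
tcp_pos: [0.5257, -0.1582, 0.119]
tool_rot: [0.768, 0.64, -0.0, -0.0]
force: [1.1, 0.5, -0.1]
finger_gap: 0.998
gripper_force: 0.0
t 26.52 st [-0.1384 -0.0237] z 0.119 F_st 0.7 -1.0 -0.1 yaw err deg -90.04 gap 0.998
top ztop 0.1194 top rect [ 30.4 -19.4] [158.9 109.8] 0.1 slope x -0.001 all x [-0.0472  0.1084] y [-0.0731  0.0354]
scene ztop 0.1853 top rect [-137.   -32.5] [ 24.6 129. ] 1.1 slope x 0.035 all x [-0.1264  0.1124] y [-0.0776  0.0291]
t: 28.62
tcp_pos: [0.526, -0.1567, 0.1195]
tool_rot: [0.09, 0.996, 0.0, -0.0]
force: [-0.6, 0.2, 0.3]
finger_gap: 0.992
gripper_force: 0.0
t 28.62 st [-0.1369 -0.0237] z 0.1195 F_st 0.1 0.7 0.3 yaw err deg 0.06 gap 0.992
top ztop 0.119 top rect [ 30.6 -19.3] [158.5 109.7] 0.1 slope x -0.001 all x [-0.0471  0.1084] y [-0.0731  0.0354]
scene ztop 0.116 top rect [-33.1 -48.4] [293.4 162.4] 0.1 slope x -0.041 all x [-0.0448  0.1124] y [-0.0776  0.0288]
```

```bash
python3 -m handwheel '[[[0.1,0,1,0],[0,0,1,0],[0,0,1,0],[0,0,1,0],[0,0,0.8,0],[0,0,0.3,0],[0,0,0,0],[0,0.3,0,0],[0,0.3,0,0],[0,0.3,0,0],[0,0.4,0,0],[0,0.4,0,0],[0,0.4,0,0],[0,0.4,0,0],[0,0,0,0]]]'; python3 car.py
```

```text
t: 30.6
tcp_pos: [0.5342, -0.0941, -0.0083]
tool_rot: [0.09, 0.996, 0.001, -0.001]
force: [-0.1, 0.3, 0.3]
finger_gap: 0.992
gripper_force: 0.0
t 30.6 st [-0.0738 -0.0205] z -0.0083 F_st 0.3 0.1 0.3 yaw err deg 0.11 gap 0.992
top ztop 0.1189 top rect [ 78.6 -26.6] [ 93.5 160.3] 89.9 slope x -0.002 all x [-1.000e-04  1.569e-01] y [-0.0726  0.0175]
scene ztop 0.1455 top rect [ -0.1 -83.6] [ 35.7 312.4] 67.9 slope x -0.019 all x [-0.1037  0.1521] y [-0.0769  0.0296]
```

```bash
python3 -m handwheel '[[[0,0.3,0,0],[0,0.3,0,0],[0,0.3,0,0],[0,0.2,0,0],[0,0,0,0]]]'; python3 car.py; python3 -m handwheel '[[[0,0.1,0,0],[0,0.1,0,0],[0,0,0,0]]]'; python3 car.py
```

```text
t: 31.32
tcp_pos: [0.5396, -0.0679, -0.008]
tool_rot: [0.09, 0.996, 0.0, -0.0]
force: [-1.1, -0.1, 0.1]
finger_gap: 0.996
gripper_force: 0.0
t 31.32 st [-0.0471 -0.0211] z -0.008 F_st -0.3 1.1 0.1 yaw err deg 0.07 gap 0.996
top ztop 0.1188 top rect [ 99.8 -21.9] [103.7 145.9] 89.4 slope x -0.002 all x [0.03   0.1715] y [-0.0726  0.0272]
scene ztop 0.2124 top rect [ -4.5 -64.3] [ 37.9 180.1] 59.8 slope x -0.04 all x [-0.0818  0.1883] y [-0.0771  0.0298]
t: 31.8
tcp_pos: [0.5404, -0.0648, -0.0078]
tool_rot: [0.09, 0.996, -0.001, -0.0]
force: [-2.5, -6.5, 1.4]
finger_gap: 0.995
gripper_force: 0.0
t 31.8 st [-0.0439 -0.0213] z -0.0078 F_st -6.8 1.3 1.4 yaw err deg 0.09 gap 0.995
top ztop 0.1191 top rect [102.  -19.7] [106.4 141.1] 89.9 slope x -0.001 all x [0.0346 0.1715] y [-0.0723  0.0303]
scene ztop 0.1646 top rect [ 26.8 -91.7] [ 38.4 252.9] 65.3 slope x -0.22 all x [-0.076   0.1911] y [-0.0774  0.0296]
```

Contact with the backstop (6.8 N). One more small nudge, then retreat.

```bash
python3 -m handwheel '[[[0,0.12,0,0],[0,0,0,0],[0,0,0,0]]]'; python3 p.py; python3 -m handwheel '[[[0,-0.3,0,0],[0,-0.6,0,0],[0,-1,0,0],[0,-1,0,0],[0,-1,0,0],[0,-1,-0.6,0],[0,0,-1,0],[0,0,-1,0],[0,0,-1,0],[0,0,-1,0],[0,0,-1,0],[0,0,-1,0],[0,0,0,0]]]' 0; python3 car.py; python3 -m handwheel '[[[0,0,-1,0],[0,0,-1,0],[0,0,-1,0],[0,0,-1,0],[0,0,-1,0],[0,0,-1,0],[0,0,-1,0],[0,0,-1,0],[0,0,0,0]]]' 0; python3 car.py
```

```text
t: 32.28
tcp_pos: [0.5396, -0.0646, -0.0076]
tool_rot: [0.089, 0.996, -0.002, -0.001]
force: [-6.9, -16.5, 4.0]
finger_gap: 0.995
gripper_force: 0.0
t 32.27 st [-0.0438 -0.0206] z -0.0076 F_st -17.5 3.8 4.0 yaw err deg 0.19 gap 0.995
t: 33.9
tcp_pos: [0.5204, -0.1823, 0.1587]
tool_rot: [0.09, 0.996, -0.001, 0.002]
force: [0.6, -0.2, -0.7]
finger_gap: -0.002
gripper_force: 0.0
t 33.9 st [-0.1631 -0.0228] z 0.1587 F_st -0.1 -0.6 -0.7 yaw err deg 0.05 gap -0.002
top ztop 0.1188 top rect [100.1 -18. ] [144.4 109.8] 0.1 slope x 0.003 all x [0.0279 0.1714] y [-0.0718  0.0368]
scene ztop 0.1162 top rect [ 11.8 -47. ] [165.9 359.1] 90.0 slope x -0.116 all x [0.0561 0.1913] y [-0.0775  0.0308]
t: 35.12
tcp_pos: [0.5198, -0.1818, 0.3573]
tool_rot: [0.09, 0.996, -0.0, 0.001]
force: [0.1, 0.5, -0.9]
finger_gap: -0.003
gripper_force: 0.0
t 35.12 st [-0.1627 -0.0222] z 0.3573 F_st 0.5 -0.1 -0.9 yaw err deg 0.06 gap -0.003
top ztop 0.119 top rect [100.5 -18.1] [145.2 109.7] 0.1 slope x 0.0 all x [0.0279 0.1713] y [-0.072   0.0368]
scene ztop 0.1157 top rect [122.  -47.2] [139.  166.4] 0.8 slope x -0.027 all x [0.0578 0.191 ] y [-0.0768  0.0309]
```

The carton is home: rear end at 28–30 mm, 0.1° from square. Now over to the button with the fingers shut.

```bash
python3 -m handwheel '[[[0.3,1,0,0],[0.3,1,0,0],[0.3,1,0,0],[0,1,0,0],[0,1,0,0],[0,1,0,0],[0,1,0,0],[0,1,0,0],[0,1,0,0],[0,1,0,0],[0,1,0,0],[0,1,0,0],[0,1,0,0],[0,1,0,0],[0,1,0,0],[0,1,0,0],[0,1,0,0],[0,0,0,0]]]'; python3 p.py; python3 -m handwheel '[[[0,0,1,0],[0,0,1,0],[0,0,1,0],[0,0,1,0],[0,0,1,0],[0,0,1,0],[0,0,1,0],[0,0,1,0],[0,0,1,0],[0,0,1,0],[0,0,1,0],[0,0,0,0]]]'; python3 p.py; python3 - <<'E'
from h import *; from st import *
t=S(sense()['tcp_pos']); 
for n in ('scene','top'):
    im,d=snapshot(n); P=cloud(n,d); r=S(P)-t; z=P[...,2]
    m=(d>0)&(abs(r[...,0])<.03)&(abs(r[...,1])<.04)
    for lo in np.arange(.03,.16,.01):
        k=m&(z>lo)&(z<=lo+.01)
        if k.sum()>3: print(n,lo.round(2),k.sum(),'x',np.percentile(r[k][:,0],[5,95]).round(3),'y',np.percentile(r[k][:,1],[5,95]).round(3))
    if n=='scene': save('s7.png',cv2.resize(im[80:380,300:600],None,fx=2,fy=2))
E
```

```text
t: 37.48
tcp_pos: [0.5723, 0.2418, 0.3543]
tool_rot: [0.089, 0.996, -0.001, -0.002]
force: [-0.6, -0.1, -0.5]
finger_gap: -0.001
gripper_force: 0.0
t 37.48 st [0.2634 0.0026] z 0.3543 F_st -0.2 0.6 -0.5 yaw err deg 0.19 gap -0.001
t: 38.98
tcp_pos: [0.5704, 0.239, 0.0791]
tool_rot: [0.091, 0.996, -0.001, -0.003]
force: [-0.6, -0.7, -0.5]
finger_gap: 0.001
gripper_force: 0.0
t 38.98 st [0.2604 0.004 ] z 0.0791 F_st -0.8 0.4 -0.5 yaw err deg 0.01 gap 0.001
scene 0.03 181 x [-0.017  0.024] y [-0.026  0.01 ]
scene 0.04 104 x [-0.01   0.017] y [-0.018  0.01 ]
scene 0.11 5 x [0.    0.007] y [-0.011 -0.009]
scene 0.12 45 x [-0.011  0.011] y [-0.013 -0.004]
scene 0.13 68 x [-0.012  0.013] y [-0.013 -0.001]
scene 0.14 71 x [-0.013  0.013] y [-0.013 -0.001]
scene 0.15 63 x [-0.013  0.012] y [-0.013 -0.003]
top 0.03 142 x [-0.024  0.018] y [-0.014  0.022]
top 0.04 71 x [-0.015  0.012] y [0.001 0.014]
```

View pics/s7.png

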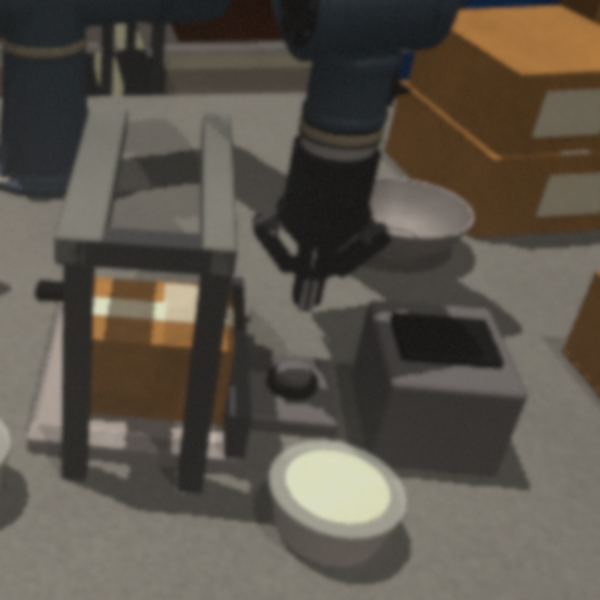

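The carton lies against the backstop (crop 230,350), and the shut fingers (305,300) hang over the button (292,380). Tips are 40 mm above the reported TCP, so contact should come near z 0.003.

```bash
python3 -m handwheel '[[[-0.1,0,1,0],[0,0,1,0],[0,0,0.6,0],[0,0,0.2,0],[0,0,0,0]]]'; python3 p.py; python3 -m handwheel '[[[0,0,0.1,0],[0,0,0.1,0],[0,0,0.1,0],[0,0,0,0]]]'; python3 p.py;
```

```text
t: 39.7
tcp_pos: [0.5761, 0.2403, 0.0125]
tool_rot: [0.09, 0.996, 0.0, 0.0]
force: [-0.4, 1.2, 0.7]
finger_gap: 0.001
gripper_force: 0.0
t 39.7 st [ 0.2627 -0.0014] z 0.0125 F_st 1.2 0.6 0.7 yaw err deg 0.06 gap 0.001
t: 40.2
tcp_pos: [0.5755, 0.2402, 0.0043]
tool_rot: [0.09, 0.996, -0.0, -0.0]
force: [0.4, -0.2, 0.1]
finger_gap: -0.002
gripper_force: 0.0
t 40.2 st [ 0.2625 -0.0008] z 0.0043 F_st -0.2 -0.5 0.1 yaw err deg 0.05 gap -0.002
```

```bash
for i in 1; do :; done; python3 -m handwheel '[[[0,0,0.12,0],[0,0,0,0]]]' >/dev/null; python3 p.py; python3 -m handwheel '[[[0,0,0.12,0],[0,0,0,0]]]' >/dev/null; python3 p.py; python3 -m handwheel '[[[0,0,0.12,0],[0,0,0,0]]]' >/dev/null; python3 p.py
```

```text
t 40.45 st [ 0.2627 -0.0013] z 0.0016 F_st -0.1 -0.4 1.8 yaw err deg 0.05 gap -0.0
t 40.7 st [ 0.2627 -0.0013] z -0.0013 F_st 0.7 -0.3 2.9 yaw err deg 0.05 gap -0.001
t 40.95 st [ 0.2627 -0.0013] z -0.0033 F_st -1.0 1.2 9.8 yaw err deg 0.06 gap 0.001
```

```bash
python3 -m handwheel '[[[0,0,0.1,0],[0,0,0,0],[0,0,0,0]]]' >/dev/null; python3 p.py; python3 -m handwheel '[[[0,0,-0.4,0],[0,0,-1,0],[0,0,-1,0],[0,0,-1,0],[0,0,-1,0],[0,0,-1,0],[0,0,-1,0],[0,0,-1,0],[0,0,-1,0],[0,0,-1,0],[0,0,-1,0],[0,0,-1,0],[0,0,-1,0],[0,0,0,0]]]' >/dev/null; python3 car.py; python3 - <<'E'
from meas import *; from st import *
im,d=snapshot('scene'); P=cloud('scene',d); s=S(P); z=P[...,2]
for k,(c,lo,hi,r) in dict(tubA=((-.0564,-.1757),.054,.067,.08),tubB=((.2846,-.1706),.044,.058,.08)).items():
    m=(d>0)&(z>lo)&(z<hi)&(np.linalg.norm(s-np.array(c),axis=-1)<r); print(k,rect(P[m])[:2])
im,d=snapshot('top'); P=cloud('top',d); m=np.zeros_like(d,bool); m[285:326,220:342]=1; z=P[...,2]; m&=(z>.006)&(z<.03); print('knife',m.sum(),P[m].mean(0).round(4))
E
```

```text
t 41.33 st [ 0.2627 -0.0015] z -0.0035 F_st -2.2 4.5 21.7 yaw err deg 0.07 gap -0.003
t 43.08 st [ 0.263 -0.002] z 0.3044 F_st 0.4 -0.6 -0.3 yaw err deg 0.06 gap 0.002
top ztop 0.1193 top rect [100.2 -18.3] [144.4 110. ] 0.2 slope x 0.002 all x [0.028  0.1715] y [-0.0718  0.0368]
scene ztop 0.1158 top rect [121.8 -45.4] [139.5 168.4] 0.3 slope x -0.03 all x [0.0572 0.1911] y [-0.0767  0.032 ]
tubA (array([ 691.3, -102.6]), array([102.3, 100. ]))
tubB (array([747.9, 232.1]), array([114.9, 115.3]))
knife 1819 [0.3963 0.0942 0.0147]
```

The button bottomed out at 21.7 N and was released. The tubs and the knife haven't moved, and the carton is home and square.

```bash
python3 -c "
from station import sign_off; print(sign_off())"
```

```text
the job is handed in; nothing more can be done
None
```

The job is handed in at about 43 s: the carton lies square and snug against the backstop, the print button was pressed fully and released, and the tubs and knife have not moved; on the way a knuckle caught the carton and the wrist force reached 60 N, and the fingertips later pressed on its top with 32 N.

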